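# Slide the tall pepper mill home into the gallery

## Task

Put the tall pepper mill away by sliding it: push it gently along the worktop, low on its foot, into the empty bay of the low steel gallery beside the oil bottle, until it stands fully home against the back rail. It must stay upright and on the worktop all the way: do not tip, pinch or lift it. Leave the short salt mill, the bottle and everything else where they are, and finish with the fingers clear.

Things in the scene. Friction and masses are not known exactly. Their poses are not given: they have to be found in the camera images.
- pepper_mill: Tall turned dark-wood pepper mill, loose, about 350 g (varies), 240 mm tall. Foot: plain upright cylinder 64 mm across, 45 mm high; above it a waist 33 mm across, a head 49 mm across. Origin at the centre of its underside, z up its axis; yaw means nothing. Slides with friction about 0.5 to 0.7: pushed higher than about 40 mm above the worktop it may tip.
- salt_mill: The short salt mill, same turned shape and dark wood but 110 mm tall, foot 50 mm across. Loose; not to be moved. It and the pepper mill may stand in either of two places. Origin at the centre of its underside.
- bay_home (a point): Centre of the pepper mill's underside when home: mid-way across the empty bay, foot touching the back rail, z = 0. Its x axis is level and points straight into the bay, from mouth to back rail; y is level, along the rail, to the left looking in. Rail face 32 mm beyond along +x; side strips' faces 45 mm off along +y and -y; mouth (strips' free ends) 22 mm before it (-x).
- gallery: Low steel gallery, fixed to the worktop: two bays side by side, open at the front, no floor, each 90 mm wide and 54 mm deep inside, walled by upright strips 30 mm high, 6 mm thick. Axes as bay_home. Origin on the worktop at the strip between the bays, 32 mm before the back rail's face; the empty bay is on its +y side, the oil bottle's on its -y side.
- oil_bottle: Green glass oil bottle with a steel pourer, 62 mm across and 285 mm tall, loose, standing in the gallery's other bay, 96 mm along -y of bay_home. Not to be moved. Origin at the centre of its underside.
- dish: White ceramic serving dish with a blue rim, 237 mm across, 40 mm high, loose. Not to be moved. Origin at the centre of its underside.
- jar: Glass storage jar with a flip-top lid held by a wire bail, 92 mm across the glass (110 mm over the wire), 185 mm tall, loose. Not to be moved. Origin at the centre of its underside.
- scoop: White plastic scoop, 180 mm long, 58 mm wide, 35 mm high, loose, lying with its handle to its own -x. Not to be moved. Origin on the worktop about mid-length, where the handle meets the pan.
- fork: Steel table fork, 197 mm long, 22 mm wide, 4 mm thick, loose, tines to its own +x. Not to be moved. Origin on the worktop about mid-length.
Not all that is in view belongs to the job. Leave any pink look-alike of the gallery alone. Leave any orange look-alike of the pepper_mill alone.

How it is judged:
By the outcome, as a careful person would: the job done as asked, in the order asked, and still so for the second after the job is handed in, with the robot touching nothing.
It also fails if it takes over 64 s, if anything falls off the work surface, if the arm or the gripper's body presses on something with over 40 N, if the wrist force passes 120 N, or if a joint passes its speed limit or range.

## Robot

A 7-joint arm with a two-finger parallel gripper is mounted at the origin on the work surface. World frame = base frame: x ahead of the robot, y to its left, z up, the work surface at z = 0. Lengths are in m, angles in rad, forces in N, time in s.
With the tool pointing down it reaches from about 0.4 to 0.85 m from the base axis. Payload 4.5 kg.
Tool frame: the origin (TCP) lies midway between the tips of the shut fingers; the grasp point (between the pads) lies 19 mm behind it; z points along the fingers, y is the line along which they close (so a half turn about z gives the same grasp; the last joint's range is limited). The gripper opens to 88 mm and grips with 3 to 60 N. Pads are 18 mm wide; open, the fingers measure 123 mm over their backs; the gripper's body (75 mm by 187 mm) begins 45 mm behind the grasp point.
Start: joints at [-1.285, 0.689, -0.195, 1.565, 0.157, 0.902, -0.215], TCP at [0.156, 0.605, 0.239] pointing down, gripper open.
Joint ranges: [-3.01, 3.01], [-0.46, 2.08], [-1.47, 1.51], [0.13, 2.56], [-1, 4.14], [0.04, 2.09], [-2.66, 2.66]. Speed limits (rad/s): [2.57, 2.57, 3.14, 3.14, 3.14, 3.14, 3.14].

## Interface

Orientations are given as a unit quaternion [x, y, z, w].
In Python, from station import readout, get_image, get_calibration, order gives the robot as it stands. The module is installed in compiled form; this text tells all that it offers.
- The arm moves only by the shell command python3 -m pendant 'ROWS' [OPENING]. ROWS is JSON, a list of rows, each an object with "linear": the shift along the tool's x, y, z in mm, a list of three; "turn": the turn about the tool's z in degrees. A call has 1 to 20 rows; each row shifts and turns the commanded pose from where the row before left it, along the tool's axes as they then stand; what a row does not reach is not made up. A row lasts 1/10 s, in which the tool goes at most 50 mm and 8.59 degrees, less where a joint would pass 70% of its speed; a pose out of reach is approached as far as the arm can. A call with a gripper value outside its range is refused whole. OPENING is the closure, from 0 (fully open) to 1 (shut), set as the call begins (- or left out, the last holds). The fingers move at their own pace and stop on an object; the grip force is fixed at half the most. Time passes only in rows, so rows that do not move let the fingers close. It gives the time, the measured TCP pose, the force, the opening and the grip force at its end, in the units of the state.
- readout.get_obs(): the state, without advancing time (a new reading comes with each control period).
- get_image(name): name is "scene" or "top" or "wrist"; returns the picture (400x640x3 uint8, red, green, blue); there is no depth.
- get_calibration(name): a dict with "fx", "fy", "cx", "cy" (pixels), "camera_from_world" (4x4, takes a point from world to camera coordinates); the wrist camera has in their place "T_tool_cam" (4x4, takes a point from camera to tool coordinates, whose origin is the TCP and whose axes are the flange's). Camera axes: x right, y up, looking along -z (the intrinsics and any distortion apply to the point x, -y, -z); pixel columns grow to the right and rows downward; lengths in m; the calibration is good to about 2 mm. The wrist camera is an equidistant fisheye: a pixel r from the principal point sees the ray r / f radians off the axis. A picture is of the moment at which its call begins: read the wrist's pose just before it. get_calibration takes no time and is no camera call.
- order.hand_in(): hands the job in; it is judged then, once.
The state is a dict: "clock": time; "joint_positions": joint angles; "joint_vel": joint speeds; "joint_torque": joint torques, N m; "ee_pos": TCP position; "ee_rot": TCP orientation; "contact_force": force on the tool from outside, world axes, zero at the start; "torque": the same for the moment, N m; "opening": finger opening in m; "grasp_force": force on a finger pad.
Only numpy, scipy, OpenCV 4.12 (cv2) and the standard library are available. Lean on these libraries where they do the work, as an engineer would, in place of code of your own. Each camera call takes 0.05 s, during which the arm holds its last target. There are 200 camera calls.

## Working session

There is one attempt and no reset: what is moved stays moved. The work goes in short steps, Python scripts to look and compute and a shell command to move; the robot and the scene stay as the last step left them, time stands still between calls to the robot, and variables do not carry over. Pictures are saved under pics/ and viewed, at most 12 in all, crops included, and the job is handed in when it is done.

```bash
mkdir -p pics; python3 - <<'E'
from station import readout,get_image,get_calibration
import cv2,numpy as np
np.set_printoptions(precision=4,suppress=True)
o=readout.get_obs();print(o['clock'],o['ee_pos'],o['ee_rot'],o['opening'])
for n in('scene','top'):
    cv2.imwrite(f'pics/{n}0.png',get_image(n)[:,:,::-1]);print(n,get_calibration(n))
print(get_calibration('wrist'))
E
```

```text
0.0 [0.1556 0.6047 0.2379] [ 0.1255  0.9921 -0.0009 -0.    ] 0.08824071490363963
scene {'fx': 488.4792234508652, 'fy': 488.4792234508652, 'cx': 316.08237646041255, 'cy': 195.4332529175786, 'camera_from_world': array([[-0.2485,  0.9685, -0.013 ,  0.0387],
       [-0.5307, -0.1249,  0.8383,  0.2833],
       [ 0.8103,  0.2153,  0.545 , -2.0663],
       [ 0.    ,  0.    ,  0.    ,  1.    ]])}
top {'fx': 382.79608590356486, 'fy': 382.79608590356486, 'cx': 320.8914290278758, 'cy': 198.8037118639866, 'camera_from_world': array([[ 0.0226, -0.9997,  0.0124,  0.0891],
       [ 0.9921,  0.0239,  0.1233, -0.5501],
       [-0.1236,  0.0095,  0.9923, -1.1613],
       [ 0.    ,  0.    ,  0.    ,  1.    ]])}
{'fx': 309.70691628693146, 'fy': 309.70691628693146, 'cx': 319.1976841172496, 'cy': 202.61528569183437, 'T_tool_cam': array([[ 0.0005,  0.9621,  0.2728,  0.0705],
       [ 1.    , -0.0004, -0.0003, -0.0001],
       [-0.0001,  0.2728, -0.9621, -0.1466],
       [ 0.    ,  0.    ,  0.    ,  1.    ]])}
```

View pics/scene0.png

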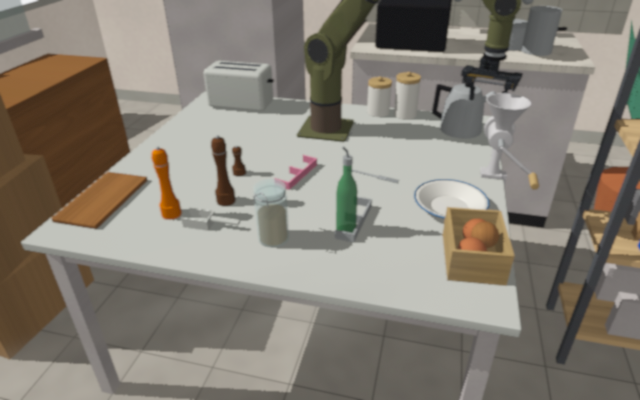

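View pics/top0.png

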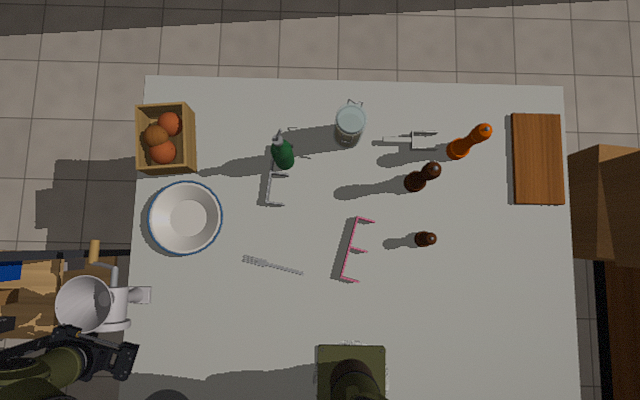

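The tall dark mill's foot is at top px (413,183). The steel gallery is at (272,190): its mouth faces right and the empty bay is the lower one. The jar is at (349,125), and the pink gallery at (357,250) lies below the path. I need to check the gripper's own shape before planning the push, because its body could hit the tall mill.

```bash
python3 - <<'E'
from station import get_image
import cv2,numpy as np
w=get_image('wrist')[:,:,::-1]; s=cv2.imread('pics/scene0.png')[0:160,420:580]; t=cv2.imread('pics/top0.png')[90:270,250:450]
a=cv2.resize(s,(400,400),interpolation=cv2.INTER_CUBIC)
t=cv2.resize(t,(400,360),interpolation=cv2.INTER_CUBIC)
c=np.zeros((600,800,3),np.uint8);c[:200,:320]=cv2.resize(w,(320,200));c[200:600,:400]=a;c[200:560,400:]=t
cv2.imwrite('pics/c1.png',c)
E
```

```text
(no output)
```

View pics/c1.png

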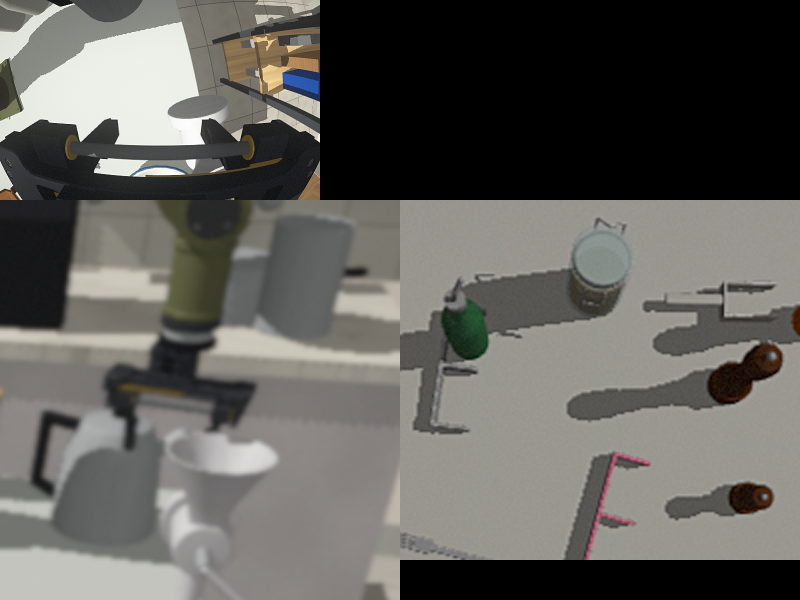

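The wrist view shows that the wide bar lies along tool y, with a rod on the +x side, so the body's overhang in x matters. I'll measure the mill and the gallery now, then turn the tool and look at its side profile.

```bash
cat > h.py <<'E'
from station import readout,get_image,get_calibration
import cv2,numpy as np
np.set_printoptions(precision=4,suppress=True)
def ray(n,u,v):
    c=get_calibration(n);T=np.linalg.inv(c['camera_from_world'])
    d=np.array([(u-c['cx'])/c['fx'],-(v-c['cy'])/c['fy'],-1.]);return T[:3,3],T[:3,:3]@d
def cast(n,u,v,z):
    o,d=ray(n,u,v);return (o+d*(z-o[2])/d[2])
def proj(n,p):
    c=get_calibration(n);q=c['camera_from_world']@np.append(p,1.)
    return np.array([c['cx']+c['fx']*q[0]/-q[2],c['cy']-c['fy']*q[1]/-q[2]])
E
python3 - <<'E'
from h import *
im={}
for n in('scene','top'):
    im[n]=np.mean([get_image(n).astype(float) for _ in range(4)],0).astype(np.uint8);cv2.imwrite(f'pics/{n}1.png',im[n][:,:,::-1])
    hsv=cv2.cvtColor(im[n],cv2.COLOR_RGB2HSV)
    m=((hsv[...,0]<14)|(hsv[...,0]>172))&(hsv[...,1]>110)&(hsv[...,2]<120)&(hsv[...,2]>15)
    k,l,st,ce=cv2.connectedComponentsWithStats(m.astype(np.uint8))
    for i in range(1,k):
        if st[i,4]>60: print(n,st[i],ce[i])
a=cv2.resize(im['top'][140:220,255:315],(360,480),interpolation=cv2.INTER_CUBIC)
b=cv2.resize(im['scene'][180:250,320:385],(420,452),interpolation=cv2.INTER_CUBIC)
c=np.zeros((600,790,3),np.uint8);c[:480,:360]=a;c[:452,365:785]=b
cv2.imwrite('pics/c2.png',c[:,:,::-1])
E
```

```text
scene [212 139  12  14 141] [217.7589 145.2695]
scene [233 148  12  27 169] [237.8225 163.3787]
scene [215 155  19  50 532] [223.1823 183.2951]
scene [601 167  26   7 116] [614.9052 170.069 ]
top [157 112  25  25 220] [169.8409 124.8318]
top [446 124  43  36 575] [464.8661 143.1739]
top [148 139  29  26 207] [159.8116 155.5217]
top [404 162  37  30 524] [421.5477 176.6584]
top [415 232  21  15 220] [424.4273 238.7136]
top [ 604  261   36  139 2529] [623.4472 329.0787]
```

View pics/c2.png

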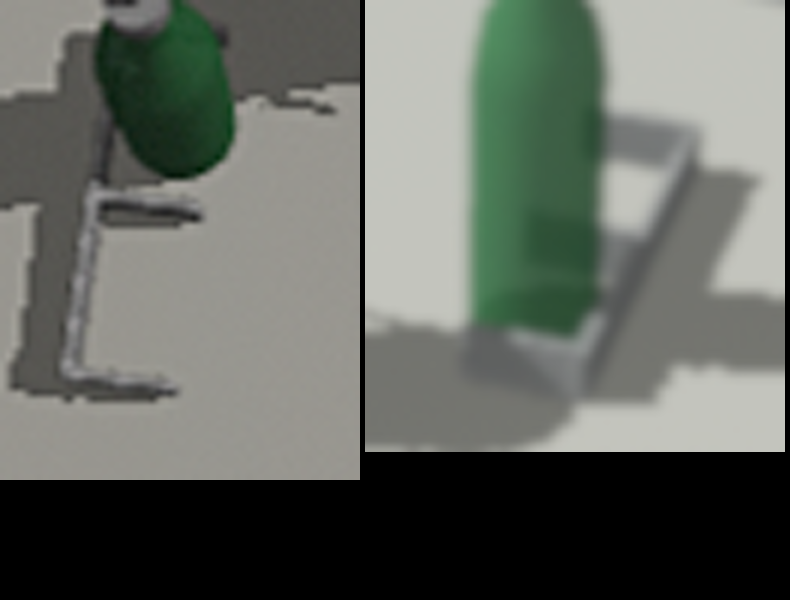

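The top crop shows the gallery clearly. Lower strip: rail corner at (265.8,202.2), free end at (284.7,205.2). Middle strip: rail joint at (270.5,171.3), free end at (288.8,175.8). I'll cast these at z = 0.03, along with the mill's foot.

```bash
python3 - <<'E'
from h import *
P={k:cast('top',*v,.03)[:2] for k,v in dict(lc=(265.5,202),le=(284.4,205),mc=(270.2,171),me=(288.5,175.5)).items()};print(P)
r=P['mc']-P['lc'];print('rail len(96)',np.linalg.norm(r)*1000,'strip',np.linalg.norm(P['le']-P['lc']),np.linalg.norm(P['me']-P['mc']))
r/=np.linalg.norm(r);X=np.array([-r[1],r[0]]);print('dirs',X,'strip dirs',(P['lc']-P['le'])/.054,(P['mc']-P['me'])/.054)
# rail mid centreline - (3+32)mm
b=(P['lc']+P['mc'])/2-X*.035; print('home',b,'yaw',np.degrees(np.arctan2(X[1],X[0])))
for n in('scene','top'):
    im=cv2.imread(f'pics/{n}1.png');hsv=cv2.cvtColor(im,cv2.COLOR_BGR2HSV)
    m=((hsv[...,0]<14)|(hsv[...,0]>172))&(hsv[...,1]>90)&(hsv[...,2]<130)
    if n=='scene':
        for v in range(188,208): 
            u=np.where(m[v,205:245])[0]+205; print(v,u.min() if len(u) else '',u.max() if len(u) else '',end=';')
    else:
        for v in range(168,196):
            u=np.where(m[v,398:445])[0]+398; print(v,u.min() if len(u) else '',u.max() if len(u) else '',end=';')
    print()
print('bottle base chk',cast('scene',346,228,0))
E
```

```text
{'lc': array([0.5341, 0.2745]), 'le': array([0.5261, 0.2153]), 'mc': array([0.6328, 0.2637]), 'me': array([0.6199, 0.2056])}
rail len(96) 99.29081870826303 strip 0.05977480576969728 0.059540770700980364
dirs [0.1089 0.994 ] strip dirs [0.1482 1.097 ] [0.2401 1.0761]
home [0.5797 0.2343] yaw 83.74537066903673
188 217 231;189 217 231;190 216 232;191 216 232;192 216 232;193 216 232;194 217 232;195 217 232;196 217 233;197 217 233;198 217 233;199 218 233;200 218 233;201 218 233;202 218 232;203 219 231;204 221 229;205  ;206  ;207  ;
168 423 440;169 422 440;170 422 440;171 414 440;172 412 440;173 410 439;174 409 439;175 408 438;176 407 437;177 406 435;178 405 433;179 405 431;180 404 425;181 404 425;182 404 425;183 404 425;184 404 425;185 405 424;186 405 424;187 405 423;188 407 422;189 407 420;190 408 418;191 410 415;192  ;193  ;194  ;195  ;
bottle base chk [0.6666 0.2246 0.    ]
```

```bash
python3 - <<'E'
from h import *
print('top',cast('top',414.9,182.3,.04))
p=cast('scene',225.3,204.8,0);o,d=ray('scene',225,204.8);h=d[:2]/np.linalg.norm(d[:2]);print('scene',p[:2]+h*.032)
def cyl(q):
    a=np.linspace(0,6.3,60);
    for n in('scene','top'):
        k=np.array([proj(n,[q[0]+.032*np.cos(t),q[1]+.032*np.sin(t),z]) for t in a for z in(0,.045)]);print(n,k.min(0),k.max(0))
cyl(cast('top',414.9,182.3,.04))
print('home foot',[proj('top',[.5797,.2343,z]) for z in (0,.24)])
print('jar base',cast('scene',272,243,0),'salt',cast('top',421,240,.02),'pink',cast('top',357,217,.03),cast('top',375,221,.03))
E
python3 -m pendant '[{"linear":[0,0,0],"turn":0}]' 1
```

```text
top [ 0.6063 -0.1911  0.04  ]
scene [ 0.6059 -0.1974]
scene [214.7841 183.1962] [236.0441 205.2837]
top [401.8669 171.9364] [425.5459 194.1515]
home foot [array([279.8176, 189.2946]), array([271.1121, 175.599 ])]
jar base [0.7876 0.0297 0.    ] salt [ 0.4274 -0.2139  0.02  ] pink [ 0.494  -0.0119  0.03  ] [ 0.4828 -0.0681  0.03  ]
clock: 0.65
ee_pos: [0.1557, 0.6053, 0.2388]
ee_rot: [0.126, 0.992, 0.0, 0.0]
contact_force: [-0.7, 0.8, 0.9]
opening: 0.0825
grasp_force: 0.0
```

Measured: mill at about (0.609, -0.192), home at about (0.580, 0.234), push direction nearly +y.

With the tool vertical, the body overhangs the finger faces by about 28 mm. The mill's head and waist leave only 7 to 15 mm, so the body would hit the mill high up. The tool has to lean back about 25 to 30° across the bar. The rows have no tilt term, but poses out of reach are only "approached", so I'll turn the tool so x points outward, raise it in clear space, and see how the arm behaves at its limit.

```bash
python3 -m pendant '[{"linear":[0,0,-20],"turn":8.2},{"linear":[0,0,-30],"turn":8.2},{"linear":[0,0,-30],"turn":8.2},{"linear":[0,0,-30],"turn":8.2},{"linear":[0,0,-30],"turn":8.2},{"linear":[0,0,-30],"turn":8.2},{"linear":[0,0,-30],"turn":8.2},{"linear":[0,0,-30],"turn":8.2},{"linear":[0,0,-30],"turn":8.2},{"linear":[0,0,-30],"turn":8.2},{"linear":[0,0,-30],"turn":8}]' 1; python3 -c "
from h import *
o=readout.get_obs();print(np.array(o['joint_positions']))"
```

```text
clock: 1.75
ee_pos: [0.1554, 0.605, 0.5602]
ee_rot: [0.792, 0.611, 0.0, -0.0]
contact_force: [0.2, 1.1, 0.4]
opening: 0.0003
grasp_force: 0.0
[-1.5014  0.5321  0.2532  0.9049 -0.129   1.7171 -1.5581]
```

```bash
python3 -m pendant '[{"linear":[0,0,-40],"turn":0},{"linear":[0,0,-40],"turn":0},{"linear":[0,0,-40],"turn":0},{"linear":[0,0,-40],"turn":0},{"linear":[0,0,-40],"turn":0}]' 1; python3 -c "
from h import *
o=readout.get_obs();print(np.array(o['joint_positions']))"
```

```text
clock: 2.25
ee_pos: [0.1468, 0.5703, 0.7015]
ee_rot: [0.79, 0.612, 0.025, -0.019]
contact_force: [0.2, 0.5, 0.1]
opening: 0.0004
grasp_force: 0.0
[-1.4757  0.5265  0.2815  0.4744 -0.1673  2.089  -1.5749]
```

```bash
python3 -m pendant '[{"linear":[30,0,-40],"turn":0},{"linear":[30,0,-40],"turn":0},{"linear":[30,0,-40],"turn":0},{"linear":[30,0,-40],"turn":0},{"linear":[0,0,0],"turn":0}]' 1; python3 -c "
from h import *
from scipy.spatial.transform import Rotation as R
o=readout.get_obs();print(np.array(o['joint_positions']));print(R.from_quat(o['ee_rot']).as_matrix())"
```

```text
clock: 2.75
ee_pos: [0.1529, 0.5936, 0.7411]
ee_rot: [0.786, 0.61, 0.08, -0.062]
contact_force: [0.1, 0.3, -0.7]
opening: 0.0002
grasp_force: 0.0
[-1.4674  0.5465  0.3486  0.3164 -0.237   2.0892 -1.5763]
[[ 0.244   0.9685  0.0502]
 [ 0.9487 -0.2491  0.1946]
 [ 0.2009  0.0001 -0.9796]]
```

The tool is tilting about tool y with the fingers outward, about 11.6° so far. I'll carry on.

```bash
python3 -m pendant '[{"linear":[40,0,-30],"turn":0},{"linear":[40,0,-30],"turn":0},{"linear":[40,0,-30],"turn":0},{"linear":[40,0,-30],"turn":0},{"linear":[40,0,-30],"turn":0},{"linear":[40,0,-30],"turn":0}]' 1; python3 -c "
from h import *
from scipy.spatial.transform import Rotation as R
o=readout.get_obs();print(np.array(o['joint_positions']));print(R.from_quat(o['ee_rot']).as_matrix())"
```

```text
clock: 3.35
ee_pos: [0.165, 0.629, 0.7715]
ee_rot: [0.78, 0.6, 0.137, -0.107]
contact_force: [-72.8, 22.7, 0.9]
opening: 0.0005
grasp_force: 0.0
[-1.4495  0.6351  1.1272  0.1367 -1.001   2.089  -1.5329]
[[ 0.2413  0.9667  0.0853]
 [ 0.9079 -0.2559  0.332 ]
 [ 0.3428 -0.0027 -0.9394]]
```

The tilt is 20°, but the elbow swung near its limits and the force reading spiked. I'll back down and see whether the tilt stays.

```bash
python3 -m pendant '[{"linear":[-10,0,20],"turn":0},{"linear":[-10,0,20],"turn":0}]' 1; python3 -m pendant '[{"linear":[-10,0,30],"turn":0},{"linear":[-10,0,30],"turn":0},{"linear":[-10,0,30],"turn":0}]' 1;python3 -c "
from h import *
from scipy.spatial.transform import Rotation as R
o=readout.get_obs();print(np.array(o['joint_positions']));print(R.from_quat(o['ee_rot']).as_matrix())"
```

```text
clock: 3.55
ee_pos: [0.164, 0.6275, 0.7376]
ee_rot: [0.78, 0.6, 0.139, -0.109]
contact_force: [0.6, 1.4, 1.0]
opening: 0.0005
grasp_force: 0.0
clock: 3.85
ee_pos: [0.1607, 0.6307, 0.6403]
ee_rot: [0.779, 0.602, 0.136, -0.11]
contact_force: [0.7, -0.0, 0.2]
opening: 0.0007
grasp_force: 0.0
[-1.9379  0.5846  1.3617  1.0261 -0.7737  1.5987 -1.1323]
[[ 0.2394  0.9677  0.0791]
 [ 0.9078 -0.252   0.3351]
 [ 0.3442 -0.0084 -0.9389]]
```

The tilt persists at 20°, and the force was only inertial. I want about 30°, so I'll approach the wrist joint's limit with the elbow still bent, by going up and inward.

```bash
cat > st.py <<'E'
from h import *
from scipy.spatial.transform import Rotation as R
o=readout.get_obs();print(np.array(o['joint_positions']));m=R.from_quat(o['ee_rot']).as_matrix();print(m,'tilt',np.degrees(np.arccos(-m[2,2])),'dir',np.degrees(np.arctan2(m[1,2],m[0,2])))
E
python3 -m pendant '[{"linear":[-15,0,-32],"turn":0},{"linear":[-15,0,-32],"turn":0},{"linear":[-15,0,-32],"turn":0},{"linear":[-15,0,-32],"turn":0},{"linear":[-15,0,-32],"turn":0}]' 1;python3 st.py
```

```text
clock: 4.35
ee_pos: [0.1303, 0.5082, 0.7669]
ee_rot: [0.78, 0.601, 0.136, -0.11]
contact_force: [-0.1, 0.1, 0.4]
opening: 0.0007
grasp_force: 0.0
[-2.0752  0.3808  1.4402  0.8717 -0.6079  1.8397 -1.2356]
[[ 0.2398  0.9676  0.0794]
 [ 0.9076 -0.2525  0.3353]
 [ 0.3445 -0.0084 -0.9388]] tilt 20.155610442936474 dir 76.68438864051335
```

```bash

python3 -m pendant '[{"linear":[0,0,-30],"turn":0},{"linear":[0,0,-30],"turn":0},{"linear":[0,0,-30],"turn":0},{"linear":[0,0,-30],"turn":0}]' 1;python3 st.py
```

```text
clock: 4.75
ee_pos: [0.1279, 0.4854, 0.8254]
ee_rot: [0.781, 0.604, 0.124, -0.098]
contact_force: [1.0, 0.7, -0.2]
opening: 0.0006
grasp_force: 0.0
[-1.7447  0.3367  0.9107  0.5118 -0.4513  2.0669 -1.4419]
[[ 0.2386  0.9683  0.0744]
 [ 0.9197 -0.2499  0.3027]
 [ 0.3117 -0.0038 -0.9502]] tilt 18.164421598558135 dir 76.19133258109876
```

```bash

python3 -m pendant '[{"linear":[15,0,-30],"turn":0},{"linear":[15,0,-30],"turn":0},{"linear":[15,0,-30],"turn":0},{"linear":[15,0,-30],"turn":0}]' 1;python3 st.py
```

```text
clock: 5.15
ee_pos: [0.1433, 0.5148, 0.8482]
ee_rot: [0.784, 0.589, 0.158, -0.117]
contact_force: [2.1, -1.0, 0.8]
opening: 0.0003
grasp_force: 0.0
[-1.5326  0.3719  0.4935  0.3082 -0.279   2.0867 -1.5737]
[[ 0.2563  0.9603  0.1098]
 [ 0.8863 -0.2788  0.3698]
 [ 0.3858  0.0026 -0.9226]] tilt 22.69152913765932 dir 73.45928341450418
```

```bash

python3 -m pendant '[{"linear":[10,0,-35],"turn":0},{"linear":[10,0,-35],"turn":0},{"linear":[10,0,-35],"turn":0}]' 1;python3 st.py
```

```text
clock: 5.45
ee_pos: [0.1307, 0.5373, 0.8845]
ee_rot: [0.763, 0.592, 0.215, -0.146]
contact_force: [0.4, 0.8, 0.8]
opening: 0.0008
grasp_force: 0.0
[-1.5149  0.3988  0.2944  0.1368 -0.1201  2.0895 -1.6126]
[[ 0.2073  0.9658  0.1556]
 [ 0.8403 -0.2573  0.4772]
 [ 0.5009  0.0318 -0.8649]] tilt 30.12876924026621 dir 71.94206445406614
```

The tilt is now 30°, fingers pointing about +y, which is what I need. I'll plan to nest the foot between two slightly open fingertips so it can't roll off (nothing is clamped), and check clearances to the orange mill and the jar.

```bash
cat > mv.py <<'E'
import sys
from h import *
from scipy.spatial.transform import Rotation as R
o=readout.get_obs();m=R.from_quat(o['ee_rot']).as_matrix();p=np.array(o['ee_pos'])
for a in sys.argv[1:]:
    q=np.array(eval(a));d=m.T@(q-p)*1000;n=np.linalg.norm(d);print(a,'total',d,'rows@45',np.ceil(n/45));p=q
E
python3 mv.py '(.45,.25,.62)' '(.585,-.28,.45)' '(.585,-.28,.2)'
python3 -c "
from h import *
print('orange',cast('top',457,150,.03),'orange scene',cast('scene',171,218,0),'jar top',cast('top',350,118,.185))"
```

```text
(.45,.25,.62) total [-307.7134  373.8801  141.2894] rows@45 12.0
(.585,-.28,.45) total [-502.5232  261.3222  -84.8893] rows@45 13.0
(.585,-.28,.2) total [-125.2341   -7.9513  216.2249] rows@45 6.0
orange [ 0.7159 -0.3294  0.03  ] orange scene [ 0.7425 -0.3197  0.    ] jar top [0.7588 0.0271 0.185 ]
```

```bash

python3 -m pendant '[{"linear":[-26,31,12],"turn":0},{"linear":[-26,31,12],"turn":0},{"linear":[-26,31,12],"turn":0},{"linear":[-26,31,12],"turn":0},{"linear":[-26,31,12],"turn":0},{"linear":[-26,31,12],"turn":0},{"linear":[-26,31,12],"turn":0},{"linear":[-26,31,12],"turn":0},{"linear":[-26,31,12],"turn":0},{"linear":[-26,31,12],"turn":0},{"linear":[-26,31,12],"turn":0},{"linear":[-26,31,12],"turn":0}]' 1;python3 st.py; python3 mv.py '(.588,-.27,.45)' '(.588,-.27,.1)'
```

```text
clock: 6.65
ee_pos: [0.4276, 0.2761, 0.63]
ee_rot: [0.755, 0.601, 0.211, -0.152]
contact_force: [0.3, 0.8, 0.8]
opening: 0.0006
grasp_force: 0.0
[-0.9756  0.1011  0.6608  1.482  -0.51    1.2953 -0.4827]
[[ 0.1877  0.9728  0.1354]
 [ 0.8446 -0.2302  0.4834]
 [ 0.5014  0.0236 -0.8649]] tilt 30.12971401004873 dir 74.35218260235001
(.588,-.27,.45) total [-521.3465  277.5369  -86.5592] rows@45 14.0
(.588,-.27,.1) total [-175.4913   -8.2643  302.7119] rows@45 8.0
```

```bash

python3 -m pendant '[{"linear":[-37,20,-6],"turn":0},{"linear":[-37,20,-6],"turn":0},{"linear":[-37,20,-6],"turn":0},{"linear":[-37,20,-6],"turn":0},{"linear":[-37,20,-6],"turn":0},{"linear":[-37,20,-6],"turn":0},{"linear":[-37,20,-6],"turn":0},{"linear":[-37,20,-6],"turn":0},{"linear":[-37,20,-6],"turn":0},{"linear":[-37,20,-6],"turn":0},{"linear":[-37,20,-6],"turn":0},{"linear":[-37,20,-6],"turn":0},{"linear":[-37,20,-6],"turn":0},{"linear":[-37,20,-6],"turn":0}]' 0.64;python3 st.py; python3 mv.py '(.588,-.27,.3)' '(.588,-.27,.1)'
```

```text
clock: 8.05
ee_pos: [0.5911, -0.2663, 0.4497]
ee_rot: [0.755, 0.601, 0.211, -0.153]
contact_force: [0.1, 0.5, 0.4]
opening: 0.0319
grasp_force: 0.0
[ 0.3038  0.7536  0.7255  1.0841 -0.8925  1.784   0.6864]
[[ 0.1883  0.9727  0.1354]
 [ 0.8436 -0.2308  0.4849]
 [ 0.5029  0.0229 -0.864 ]] tilt 30.22697703342745 dir 74.40211359524547
(.588,-.27,.3) total [-78.9575  -5.629  127.1586] rows@45 4.0
(.588,-.27,.1) total [-100.5812   -4.5786  172.8076] rows@45 5.0
```

```bash

python3 -m pendant '[{"linear":[-20,-1,32],"turn":0},{"linear":[-20,-1,32],"turn":0},{"linear":[-20,-1,32],"turn":0},{"linear":[-20,-1,32],"turn":0}]' 0.64;python3 st.py; python3 mv.py '(.588,-.27,.1)'
python3 - <<'E'
from h import *
im=[get_image(n)[:,:,::-1] for n in('wrist','scene')]
c=np.zeros((600,800,3),np.uint8);c[:400,:640]=im[0];c[400:,:320]=cv2.resize(im[1],(320,200));c[400:,330:650]=cv2.resize(im[1][60:260,100:420],(320,200))
cv2.imwrite('pics/c3.png',c)
E
```

```text
clock: 8.45
ee_pos: [0.5891, -0.2695, 0.298]
ee_rot: [0.756, 0.601, 0.211, -0.153]
contact_force: [0.5, -0.5, -0.1]
opening: 0.0314
grasp_force: 0.0
[ 0.2962  0.8593  0.6747  1.342  -0.9238  1.5147  0.9024]
[[ 0.1885  0.9727  0.1353]
 [ 0.8439 -0.2309  0.4843]
 [ 0.5023  0.0229 -0.8644]] tilt 30.19005470962839 dir 74.38910022501332
(.588,-.27,.1) total [-100.0842   -5.4559  170.7568] rows@45 5.0
```

View pics/c3.png

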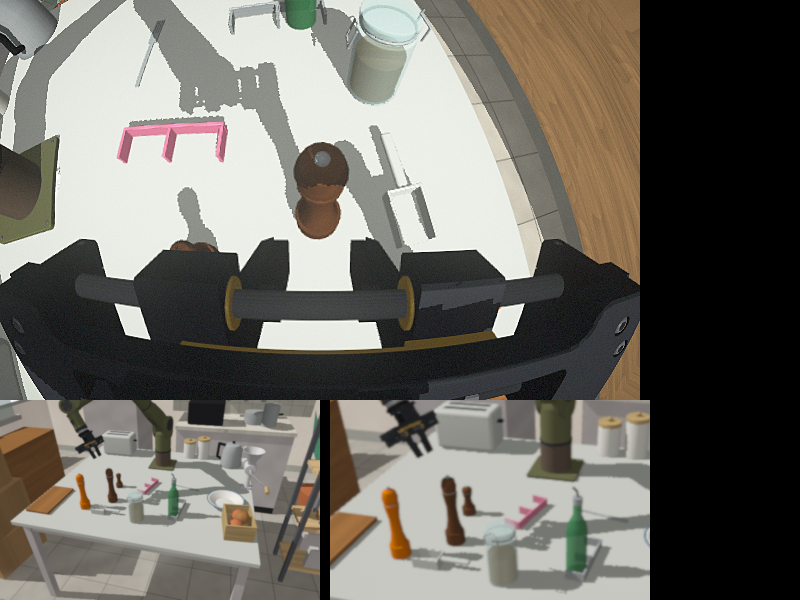

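The wrist view shows the mill dead ahead at (320,190), the scoop to its right at (405,210), the salt mill left at (195,245), and the gallery beyond at (265,15). The descent spot behind the mill is clear.

```bash

python3 -m pendant '[{"linear":[-20,-1,34],"turn":0},{"linear":[-20,-1,34],"turn":0},{"linear":[-20,-1,34],"turn":0},{"linear":[-20,-1,34],"turn":0},{"linear":[-20,-1,34],"turn":0}]' 0.64;python3 st.py; python3 mv.py '(.588,-.27,.018)'
python3 - <<'E'
from h import *
im=[get_image(n)[:,:,::-1] for n in('wrist','top')]
c=np.zeros((600,800,3),np.uint8);c[:400,:640]=im[0];c[400:,:320]=cv2.resize(im[1],(320,200));c[400:,330:650]=cv2.resize(im[1][100:260,250:506],(320,200))
cv2.imwrite('pics/c4.png',c)
E
```

```text
clock: 9.05
ee_pos: [0.5903, -0.2716, 0.1034]
ee_rot: [0.755, 0.602, 0.212, -0.151]
contact_force: [0.2, -0.2, -0.4]
opening: 0.0317
grasp_force: 0.0
[ 0.3861  1.0514  0.4485  1.4702 -0.9756  1.1741  1.0734]
[[ 0.1863  0.9727  0.1385]
 [ 0.8451 -0.2305  0.4824]
 [ 0.5011  0.0272 -0.865 ]] tilt 30.12214369310141 dir 73.98194261737686
(.588,-.27,.018) total [-41.8972  -4.9458  74.3171] rows@45 2.0
```

View pics/c4.png

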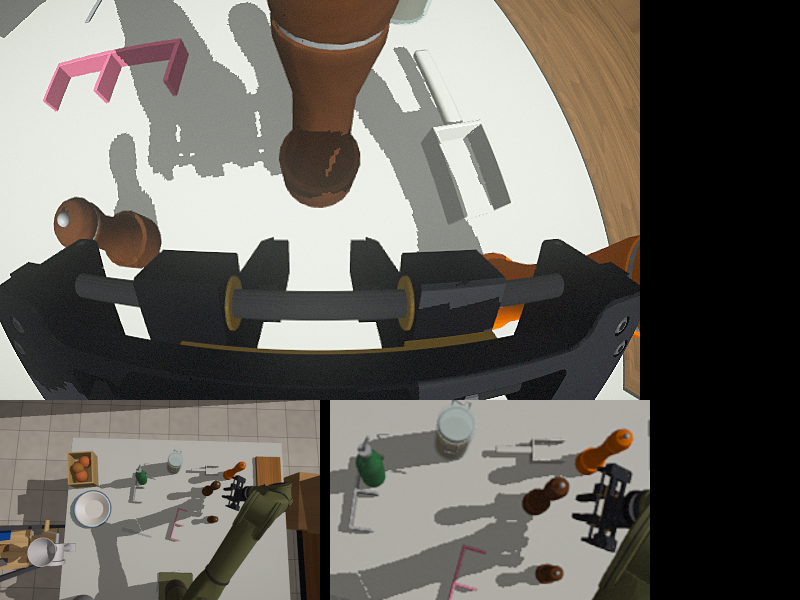

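The mill is ahead at (318,170). The orange mill's foot shows close to the bar's right end, around (505,290). I'll locate both from this view before going lower.

```bash
cat >> h.py <<'E'
from scipy.spatial.transform import Rotation as R
def wcast(u,v,z,o=None):
    c=get_calibration('wrist');o=o or readout.get_obs();m=R.from_quat(o['ee_rot']).as_matrix()
    a=np.array([u-c['cx'],v-c['cy']]);r=np.linalg.norm(a);t=r/c['fx'];d=np.array([np.sin(t)*a[0]/r,-np.sin(t)*a[1]/r,-np.cos(t)])
    T=c['T_tool_cam'];p=np.array(o['ee_pos'])+m@T[:3,3];d=m@T[:3,:3]@d;return p+d*(z-p[2])/d[2]
E
python3 - <<'E'
from h import *
print('pepper foot near edge',wcast(320,207,0.0),'foot left/right',wcast(279,165,.03),wcast(360,165,.03))
print('orange foot',wcast(485,262,.035),wcast(540,262,.035),wcast(500,330,.02))
print('salt foot',wcast(130,266,0),wcast(160,240,.02))
print('scoop corner near',wcast(455,222,.035),wcast(510,203,.035))
m=R.from_quat(readout.get_obs()['ee_rot']).as_matrix();p=np.array(readout.get_obs()['ee_pos'])
for y in(-.0935,.0935):
  for x in(-.0375,.0375):
    for z in(-.064,-.12): print((x,y,z),p+m@[x,y,z])
t=cv2.imread('pics/top1.png');h=cv2.cvtColor(t,cv2.COLOR_BGR2HSV);mm=(h[...,0]<16)&(h[...,1]>200)&(h[...,2]>120)
for v in range(118,164,3):
    u=np.where(mm[v,430:500])[0]+430
    if len(u):print(v,u.min(),u.max(),end=';')
E
```

```text
pepper foot near edge [ 0.6014 -0.2207  0.    ] foot left/right [ 0.575  -0.1864  0.03  ] [ 0.6388 -0.201   0.03  ]
orange foot [ 0.719  -0.3046  0.035 ] [ 0.7785 -0.3234  0.035 ] [ 0.7281 -0.37    0.02  ]
salt foot [ 0.4126 -0.2365  0.    ] [ 0.4602 -0.223   0.02  ]
scoop corner near [ 0.7016 -0.2658  0.035 ] [ 0.7628 -0.2638  0.035 ]
(-0.0375, -0.0935, -0.064) [ 0.4811 -0.3106  0.1346]
(-0.0375, -0.0935, -0.12) [ 0.4736 -0.338   0.1829]
(0.0375, -0.0935, -0.064) [ 0.4953 -0.2475  0.1725]
(0.0375, -0.0935, -0.12) [ 0.4879 -0.2748  0.2208]
(-0.0375, 0.0935, -0.064) [ 0.663  -0.3539  0.138 ]
(-0.0375, 0.0935, -0.12) [ 0.6555 -0.3812  0.1863]
(0.0375, 0.0935, -0.064) [ 0.6772 -0.2908  0.1759]
(0.0375, 0.0935, -0.12) [ 0.6698 -0.3181  0.2242]
124 482 487;127 480 490;130 490 491;133 481 490;136 485 489;139 456 457;148 469 469;151 467 468;154 464 466;
```

Pepper foot centre is (0.607, -0.191), confirmed by both views. The bar end clears the orange mill and the scoop by 20 mm or more, so I'm going down.

```bash

python3 -m pendant '[{"linear":[-14,-2,25],"turn":0},{"linear":[-14,-2,25],"turn":0},{"linear":[-14,-1,24],"turn":0},{"linear":[0,0,0],"turn":0}]' 0.64;python3 st.py; python3 mv.py '(.597,-.233,.018)' '(.575,.0,.018)'
```

```text
clock: 9.55
ee_pos: [0.5862, -0.2695, 0.0176]
ee_rot: [0.756, 0.601, 0.211, -0.153]
contact_force: [-1.2, 0.1, -0.4]
opening: 0.0318
grasp_force: 0.0
[ 0.4417  1.1533  0.3274  1.4761 -0.9796  1.0324  1.1208]
[[ 0.1887  0.9726  0.1355]
 [ 0.8435 -0.2312  0.4849]
 [ 0.5029  0.0228 -0.864 ]] tilt 30.22889989547842 dir 74.38718648835903
(.597,-.233,.018) total [33.0424  2.0556 18.8024] rows@45 1.0
(.575,.0,.018) total [192.3774 -75.2651 109.996 ] rows@45 6.0
```

```bash

python3 -m pendant '[{"linear":[5.5,0.3,3.1],"turn":0},{"linear":[5.5,0.3,3.1],"turn":0},{"linear":[5.5,0.3,3.1],"turn":0},{"linear":[5.5,0.3,3.1],"turn":0},{"linear":[5.5,0.3,3.1],"turn":0},{"linear":[5.5,0.3,3.1],"turn":0}]' 0.64; python3 -m pendant '[{"linear":[2.6,0,1.5],"turn":0},{"linear":[2.6,0,1.5],"turn":0},{"linear":[2.6,0,1.5],"turn":0},{"linear":[2.6,0,1.5],"turn":0},{"linear":[2.6,0,1.5],"turn":0},{"linear":[2.6,0,1.5],"turn":0},{"linear":[0,0,0],"turn":0}]' 0.64
python3 - <<'E'
from h import *
im=[get_image(n)[:,:,::-1] for n in('wrist','scene','top')]
c=np.zeros((600,800,3),np.uint8);c[:350,:560]=cv2.resize(im[0],(560,350));c[350:,:400]=cv2.resize(im[1][110:235,140:340],(400,250));c[350:,400:]=cv2.resize(im[2][125:250,330:530],(400,250))
cv2.imwrite('pics/c5.png',c)
E
```

```text
clock: 10.15
ee_pos: [0.5974, -0.2327, 0.0185]
ee_rot: [0.755, 0.601, 0.211, -0.152]
contact_force: [0.8, 0.2, 0.2]
opening: 0.0317
grasp_force: 0.0
clock: 10.85
ee_pos: [0.6015, -0.2151, 0.0183]
ee_rot: [0.755, 0.601, 0.211, -0.152]
contact_force: [-0.4, -1.5, 0.0]
opening: 0.0313
grasp_force: 0.8
```

View pics/c5.png

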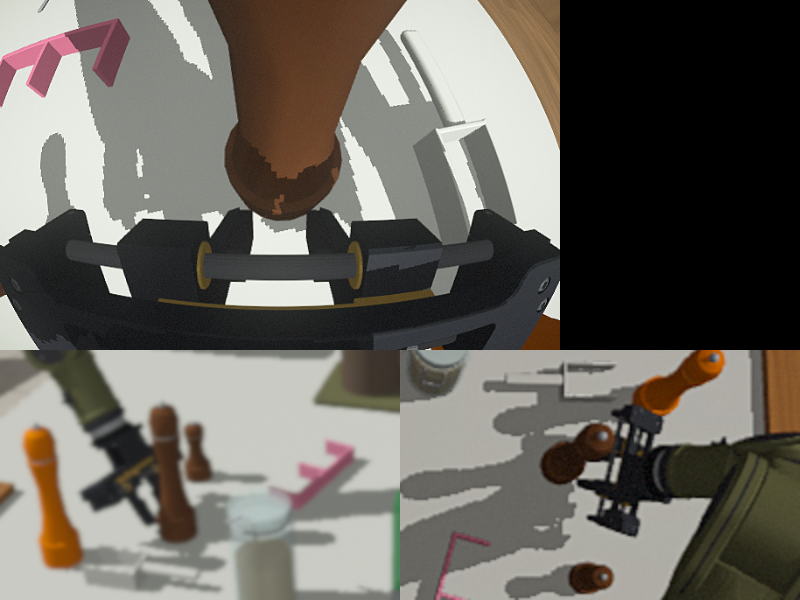

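The mill is nested between the fingertips, upright, with about 1.5 N of contact. Pushing slowly along +y with a slight drift to -x to stay clear of the jar.

```bash

python3 -m pendant '[{"linear":[3,-1.2,1.7],"turn":0},{"linear":[4.9,-2,2.8],"turn":0},{"linear":[4.9,-2,2.8],"turn":0},{"linear":[4.9,-2,2.8],"turn":0},{"linear":[4.9,-2,2.8],"turn":0},{"linear":[4.9,-2,2.8],"turn":0},{"linear":[4.9,-2,2.8],"turn":0},{"linear":[4.9,-2,2.8],"turn":0},{"linear":[4.9,-2,2.8],"turn":0},{"linear":[4.9,-2,2.8],"turn":0},{"linear":[4.9,-2,2.8],"turn":0},{"linear":[4.9,-2,2.8],"turn":0},{"linear":[4.9,-2,2.8],"turn":0},{"linear":[4.9,-2,2.8],"turn":0},{"linear":[4.9,-2,2.8],"turn":0},{"linear":[2.5,-1,1.4],"turn":0}]' 0.64;python3 st.py
cat > loc.py <<'E'
from h import *
import sys
o=readout.get_obs();w=get_image('wrist');s=get_image('scene');t=get_image('top')
for n,i in dict(w=w,s=s,t=t).items(): cv2.imwrite(f'pics/{sys.argv[1]}_{n}.png',i[:,:,::-1])
h=cv2.cvtColor(w,cv2.COLOR_RGB2HSV);m=((h[...,0]<14)|(h[...,0]>172))&(h[...,1]>80)
m[:,:150]=0;m[:,520:]=0;m[265:]=0
k,l,st,ce=cv2.connectedComponentsWithStats(m.astype(np.uint8));i=1+np.argmax(st[1:,4]);b=(l==i)
v=np.where(b.any(1))[0].max();rows=[(r,np.where(b[r])[0].min(),np.where(b[r])[0].max()) for r in range(v-75,v,5)]
j=max(range(5,len(rows)),key=lambda q:rows[q][2]-rows[q][1]);r,a,c=rows[j];u=np.where(b[v])[0].mean()
print('near edge px',u,v,wcast(u,v,0,o)[:2],'sides',rows[j],wcast(a,r,.03,o)[:2],wcast(c,r,.03,o)[:2]);print('tcp',np.array(o['ee_pos']))
E
python3 loc.py p1
```

```text
clock: 12.6
ee_pos: [0.5914, -0.1247, 0.0181]
ee_rot: [0.755, 0.601, 0.211, -0.152]
contact_force: [0.6, -3.3, 0.4]
opening: 0.0315
grasp_force: 1.1
[ 0.3735  1.0624  0.0518  1.7193 -0.9872  0.7002  1.0544]
[[ 0.1875  0.9728  0.1362]
 [ 0.8441 -0.2304  0.4842]
 [ 0.5024  0.0242 -0.8643]] tilt 30.19729247361161 dir 74.2930088984993
near edge px 317.1666666666667 252 [ 0.5911 -0.121 ] sides (202, np.int64(259), np.int64(384)) [ 0.567  -0.0926] [ 0.629  -0.1068]
tcp [ 0.5914 -0.1247  0.0181]
```

```bash

python3 -m pendant '[{"linear":[3,-1.2,1.7],"turn":0},{"linear":[4.9,-2,2.8],"turn":0},{"linear":[4.9,-2,2.8],"turn":0},{"linear":[4.9,-2,2.8],"turn":0},{"linear":[4.9,-2,2.8],"turn":0},{"linear":[4.9,-2,2.8],"turn":0},{"linear":[4.9,-2,2.8],"turn":0},{"linear":[4.9,-2,2.8],"turn":0},{"linear":[4.9,-2,2.8],"turn":0},{"linear":[4.9,-2,2.8],"turn":0},{"linear":[4.9,-2,2.8],"turn":0},{"linear":[4.9,-2,2.8],"turn":0},{"linear":[4.9,-2,2.8],"turn":0},{"linear":[4.9,-2,2.8],"turn":0},{"linear":[4.9,-2,2.8],"turn":0},{"linear":[4.9,-2,2.8],"turn":0},{"linear":[4.9,-2,2.8],"turn":0},{"linear":[4.9,-2,2.8],"turn":0},{"linear":[2.5,-1,1.4],"turn":0}]' 0.64;python3 st.py;python3 loc.py p2;python3 - <<'E'
from h import *
i=[cv2.imread(f'pics/p2_{n}.png') for n in 'wst']
c=np.zeros((600,800,3),np.uint8);c[:350,:560]=cv2.resize(i[0],(560,350));c[350:,:400]=cv2.resize(i[1][110:260,200:440],(400,250));c[350:,400:]=cv2.resize(i[2][110:260,240:480],(400,250))
cv2.imwrite('pics/c6.png',c)
E
```

```text
clock: 14.65
ee_pos: [0.5797, -0.0169, 0.018]
ee_rot: [0.755, 0.601, 0.211, -0.152]
contact_force: [0.1, -1.9, 0.6]
opening: 0.0313
grasp_force: 1.3
[ 0.3658  1.0369 -0.2253  1.8739 -0.9902  0.402   0.9742]
[[ 0.1874  0.9728  0.1361]
 [ 0.8441 -0.2303  0.4841]
 [ 0.5023  0.0242 -0.8643]] tilt 30.1921715341785 dir 74.29515653167091
near edge px 317.3333333333333 252 [ 0.5795 -0.0132] sides (202, np.int64(261), np.int64(383)) [0.5564 0.015 ] [0.6168 0.0011]
tcp [ 0.5797 -0.0169  0.018 ]
```

View pics/c6.png

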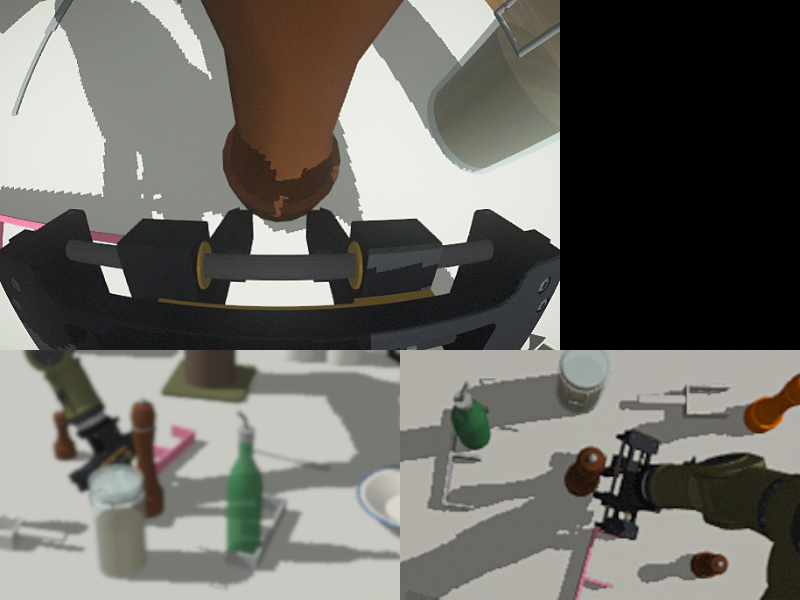

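Still nested and upright; the jar is well clear. Joint 6 is falling toward its lower limit (0.40), so I'll go on in shorter stretches and watch it.

```bash

python3 -m pendant '[{"linear":[3,-1,1.7],"turn":0},{"linear":[5,-1.6,2.9],"turn":0},{"linear":[5,-1.6,2.9],"turn":0},{"linear":[5,-1.6,2.9],"turn":0},{"linear":[5,-1.6,2.9],"turn":0},{"linear":[5,-1.6,2.9],"turn":0},{"linear":[5,-1.6,2.9],"turn":0},{"linear":[5,-1.6,2.9],"turn":0},{"linear":[5,-1.6,2.9],"turn":0},{"linear":[5,-1.6,2.9],"turn":0},{"linear":[2.5,-0.8,1.4],"turn":0}]' 0.64;python3 st.py;python3 loc.py p3
```

```text
clock: 15.9
ee_pos: [0.5775, 0.0436, 0.0177]
ee_rot: [0.755, 0.601, 0.211, -0.152]
contact_force: [0.1, -2.6, 0.8]
opening: 0.0317
grasp_force: 1.4
[ 0.3419  1.0458 -0.3643  1.9235 -0.9909  0.2518  0.9066]
[[ 0.1873  0.9728  0.1362]
 [ 0.8441 -0.2303  0.4841]
 [ 0.5023  0.0243 -0.8643]] tilt 30.194022565901527 dir 74.29261665315956
near edge px 317.6 252 [0.5775 0.0473] sides (202, np.int64(259), np.int64(384)) [0.5532 0.0756] [0.6149 0.0615]
tcp [0.5775 0.0436 0.0177]
```

```bash

python3 -m pendant '[{"linear":[3,-1,1.7],"turn":0},{"linear":[5,-1.5,2.9],"turn":0},{"linear":[5,-1.5,2.9],"turn":0},{"linear":[5,-1.5,2.9],"turn":0},{"linear":[5,-1.5,2.9],"turn":0},{"linear":[5,-1.5,2.9],"turn":0},{"linear":[5,-1.5,2.9],"turn":0},{"linear":[5,-1.5,2.9],"turn":0},{"linear":[5,-1.5,2.9],"turn":0},{"linear":[5,-1.5,2.9],"turn":0},{"linear":[2.5,-0.8,1.4],"turn":0},{"linear":[0,0,0],"turn":0}]' 0.64;python3 st.py;python3 loc.py p4;python3 - <<'E'
from h import *
i=[cv2.imread(f'pics/p4_{n}.png') for n in 'wst']
c=np.zeros((600,800,3),np.uint8);c[:350,:560]=cv2.resize(i[0],(560,350));c[350:,:400]=cv2.resize(i[1][140:265,240:440],(400,250));c[350:,400:]=cv2.resize(i[2][120:245,240:440],(400,250))
cv2.imwrite('pics/c7.png',c)
E
```

```text
clock: 17.25
ee_pos: [0.576, 0.104, 0.0174]
ee_rot: [0.755, 0.602, 0.211, -0.152]
contact_force: [0.1, -1.0, 0.2]
opening: 0.0319
grasp_force: 0.5
[ 0.298   1.0631 -0.4786  1.952  -0.9912  0.1217  0.8313]
[[ 0.187   0.9729  0.1358]
 [ 0.844  -0.2298  0.4845]
 [ 0.5026  0.024  -0.8642]] tilt 30.21260151310756 dir 74.3463208267626
near edge px 315.5 252 [0.5747 0.1079] sides (202, np.int64(259), np.int64(384)) [0.5517 0.1359] [0.6133 0.1218]
tcp [0.576  0.104  0.0174]
```

View pics/c7.png

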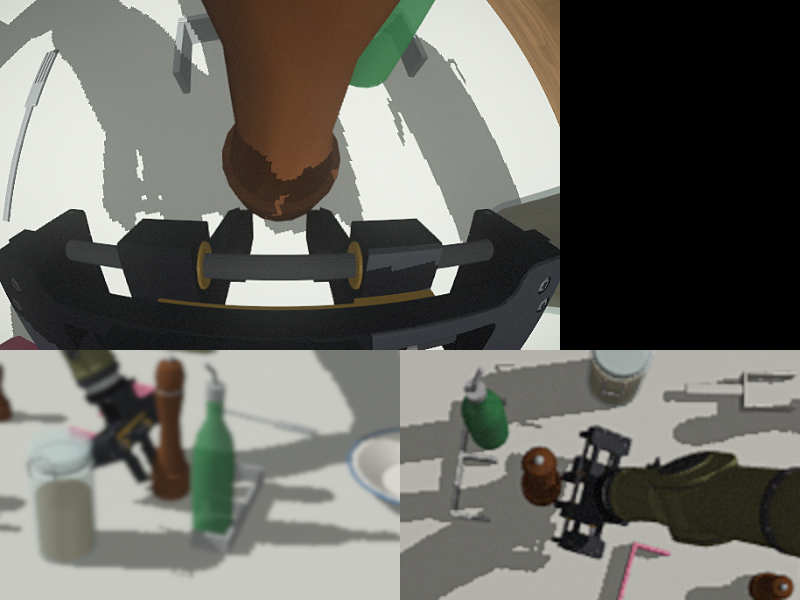

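```bash
python3 - <<'E'
from h import *
i=cv2.imread('pics/p4_w.png');c=np.zeros((560,800,3),np.uint8)
c[:,:400]=cv2.resize(i[0:140,170:270],(400,560),interpolation=cv2.INTER_CUBIC);c[:,400:]=cv2.resize(i[0:140,400:500],(400,560),interpolation=cv2.INTER_CUBIC)
cv2.imwrite('pics/c8.png',c)
E
```

```text
(no output)
```

View pics/c8.png

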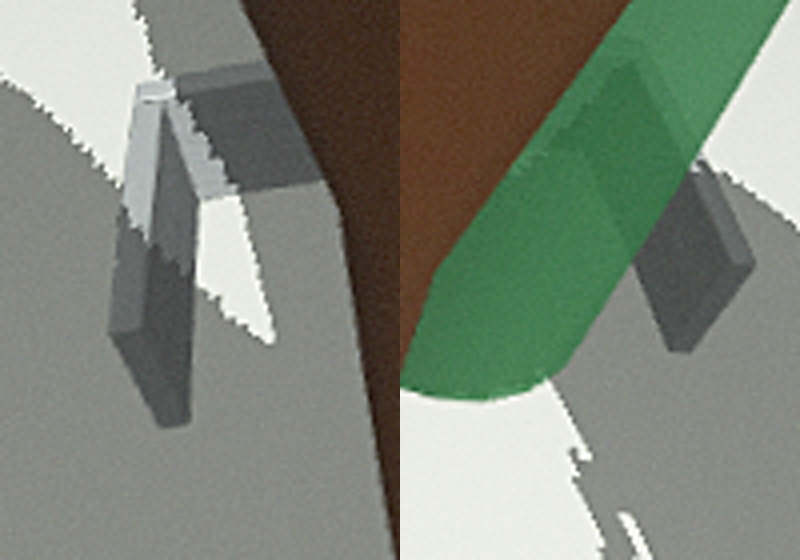

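In this crop the left strip's front base corners are at px (210,106.8) and (217.5,105). Its inside corner at the rail is (219,50), and the rail base runs on to (252.5,45). The far strip's front base is at (467,87.5)-(472.5,88).

```bash
python3 - <<'E'
from h import *
a,b,c,d,e,f=[wcast(u,v,0)[:2] for u,v in((210,106.8),(217.5,105),(219,50),(252.5,45),(467,87.5),(472.5,88))]
print(a,b,c,d,e,f)
print('strip depth(54)',np.linalg.norm(c-b),'front span inner-inner (186)',np.linalg.norm(e-b))
Y=(b-e)/np.linalg.norm(b-e);X=np.array([Y[1],-Y[0]]);print('yaw front',np.degrees(np.arctan2(X[1],X[0])),'strip',np.degrees(np.arctan2(*(c-b)[::-1])),'rail',np.degrees(np.arctan2(*(d-c)[::-1]))+90)
print('home',b-Y*.045+X*.022,c-Y*.045-X*.032)
E
python3 mv.py '(.573,.12,.0175)' '(.573,.195,.0175)'
```

```text
[0.525  0.2201] [0.5306 0.2199] [0.5354 0.2734] [0.5621 0.2701] [0.7171 0.2   ] [0.7222 0.1991]
strip depth(54) 0.053660288660347465 front span inner-inner (186) 0.1875972924490166
yaw front 83.88385489451781 strip 84.83530924676019 rail 82.91475291043022
home [0.5777 0.237 ] [0.5767 0.2368]
(.573,.12,.0175) total [13.4368 -6.6843  7.4984] rows@45 1.0
(.573,.195,.0175) total [ 63.3023 -17.2665  36.3274] rows@45 2.0
```

Home is refined to (0.577, 0.237), insertion yaw 84°. The bottle should clear the bar end by about 15 mm. Going on in small, watched steps.

```bash

python3 -m pendant '[{"linear":[2.5,-1,1.4],"turn":0},{"linear":[4,-1.6,2.3],"turn":0},{"linear":[4,-1.6,2.3],"turn":0},{"linear":[4,-1.6,2.3],"turn":0},{"linear":[4,-1.6,2.3],"turn":0},{"linear":[4,-1.6,2.3],"turn":0},{"linear":[4,-1.6,2.3],"turn":0},{"linear":[4,-1.6,2.3],"turn":0},{"linear":[2,-0.8,1.2],"turn":0}]' 0.64;python3 st.py
```

```text
clock: 18.3
ee_pos: [0.5725, 0.143, 0.0175]
ee_rot: [0.755, 0.602, 0.211, -0.153]
contact_force: [-1.1, -3.3, -0.9]
opening: 0.0322
grasp_force: 1.0
[ 0.2614  1.0756 -0.5426  1.9666 -0.9999  0.0433  0.7883]
[[ 0.1875  0.9731  0.1343]
 [ 0.8443 -0.2295  0.4843]
 [ 0.5021  0.0226 -0.8645]] tilt 30.170213846772178 dir 74.50228490195755
```

```bash

python3 -m pendant '[{"linear":[3,-0.9,1.7],"turn":0},{"linear":[3,-0.9,1.7],"turn":0},{"linear":[2,-0.6,1.2],"turn":0}]' 0.64;python3 st.py
```

```text
clock: 18.6
ee_pos: [0.5738, 0.1517, 0.0181]
ee_rot: [0.755, 0.602, 0.21, -0.153]
contact_force: [0.4, -1.3, -0.7]
opening: 0.0314
grasp_force: 0.8
[ 0.2432  1.074  -0.5398  1.9613 -0.9996  0.0435  0.7722]
[[ 0.1877  0.9733  0.1321]
 [ 0.8446 -0.2286  0.4841]
 [ 0.5014  0.0207 -0.865 ]] tilt 30.117905548384382 dir 74.73985495557204
```

```bash

python3 -m pendant '[{"linear":[3,-1.5,1.7],"turn":0},{"linear":[3,-1.5,1.7],"turn":0},{"linear":[3,-1.5,1.7],"turn":0},{"linear":[3,-1.5,1.7],"turn":0},{"linear":[2,-1,1.2],"turn":0}]' 0.64;python3 st.py
```

```text
clock: 19.1
ee_pos: [0.5741, 0.1678, 0.0199]
ee_rot: [0.755, 0.603, 0.208, -0.155]
contact_force: [0.2, -2.0, -0.8]
opening: 0.0317
grasp_force: 0.8
[ 0.2112  1.07   -0.5367  1.9553 -0.9996  0.0433  0.7437]
[[ 0.1878  0.9741  0.1262]
 [ 0.8451 -0.2257  0.4846]
 [ 0.5006  0.0157 -0.8656]] tilt 30.05291409809754 dir 75.40211198394218
```

```bash

python3 -m pendant '[{"linear":[2.4,-3,1.9],"turn":0},{"linear":[2.4,-3,1.9],"turn":0},{"linear":[2.4,-3,1.9],"turn":0}]' 0.64;python3 st.py;python3 loc.py p5;python3 - <<'E'
from h import *
i=[cv2.imread(f'pics/p5_{n}.png') for n in 'wst']
c=np.zeros((600,800,3),np.uint8);c[:350,:560]=cv2.resize(i[0],(560,350));c[350:,:400]=cv2.resize(i[1][140:265,260:460],(400,250));c[350:,400:]=cv2.resize(i[2][130:230,230:390],(400,250))
cv2.imwrite('pics/c9.png',c)
E
```

```text
clock: 19.4
ee_pos: [0.5712, 0.1771, 0.0205]
ee_rot: [0.755, 0.603, 0.205, -0.158]
contact_force: [-0.1, -1.1, -1.2]
opening: 0.0316
grasp_force: 0.7
[ 0.1928  1.0679 -0.5347  1.9559 -0.9996  0.0433  0.727 ]
[[ 0.1884  0.9749  0.1186]
 [ 0.8458 -0.2225  0.4849]
 [ 0.4992  0.009  -0.8665]] tilt 29.94945220736171 dir 76.25196535251361
near edge px 317.8 252 [0.571 0.181] sides (202, np.int64(260), np.int64(383)) [0.547  0.2097] [0.6088 0.1958]
tcp [0.5712 0.1771 0.0205]
```

View pics/c9.png

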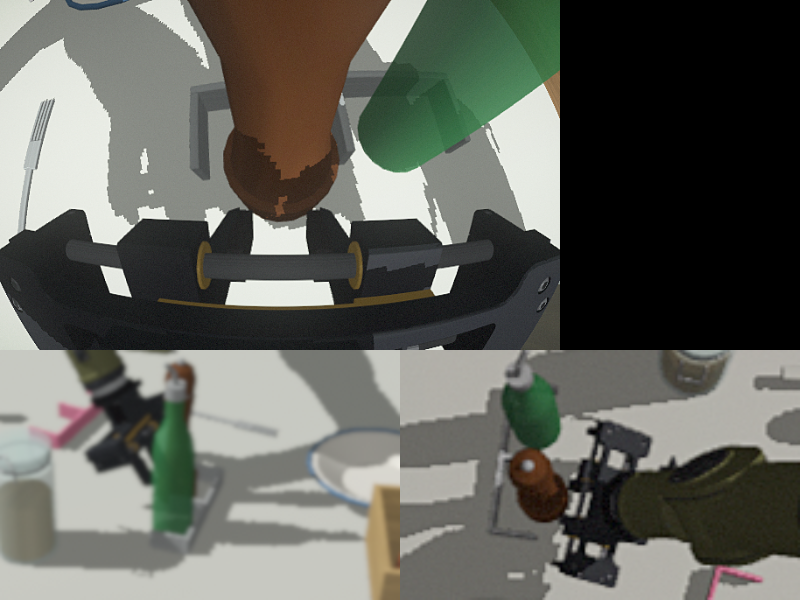

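The foot is in the bay mouth, upright, about 5 mm right of centre with around 8 mm to the middle strip. About 25 mm remain to the rail.

```bash

python3 -m pendant '[{"linear":[2.2,-2.6,1.9],"turn":0},{"linear":[2.2,-2.6,1.9],"turn":0},{"linear":[2.2,-2.6,1.9],"turn":0},{"linear":[2.2,-2.6,1.9],"turn":0},{"linear":[2.2,-2.6,1.9],"turn":0}]' 0.64;python3 st.py;python3 loc.py p6
```

```text
clock: 20.05
ee_pos: [0.5673, 0.1923, 0.0207]
ee_rot: [0.754, 0.605, 0.2, -0.161]
contact_force: [0.2, -2.2, -0.8]
opening: 0.0314
grasp_force: 1.0
[ 0.1629  1.0661 -0.5316  1.9546 -0.9996  0.0433  0.7016]
[[ 0.1885  0.9762  0.1073]
 [ 0.8469 -0.2169  0.4855]
 [ 0.4973 -0.0007 -0.8676]] tilt 29.81878180299777 dir 77.54161759766762
near edge px 317.5 252 [0.5667 0.1962] sides (202, np.int64(261), np.int64(383)) [0.5434 0.2248] [0.6048 0.2112]
tcp [0.5673 0.1923 0.0207]
```

```bash

python3 -m pendant '[{"linear":[1.7,-0.6,1.1],"turn":0},{"linear":[1.7,-0.6,1.1],"turn":0},{"linear":[1.7,-0.6,1.1],"turn":0},{"linear":[1.7,-0.6,1.1],"turn":0}]' 0.64;python3 -m pendant '[{"linear":[0.9,-0.3,0.6],"turn":0},{"linear":[0.9,-0.3,0.6],"turn":0}]';python3 -m pendant '[{"linear":[0.9,-0.3,0.6],"turn":0}]'
```

```text
clock: 20.6
ee_pos: [0.5678, 0.2002, 0.0207]
ee_rot: [0.754, 0.605, 0.2, -0.162]
contact_force: [-0.6, -0.9, -0.1]
opening: 0.032
grasp_force: 0.9
clock: 20.8
ee_pos: [0.5679, 0.2024, 0.0208]
ee_rot: [0.754, 0.605, 0.199, -0.162]
contact_force: [0.2, -1.5, -1.1]
opening: 0.0318
grasp_force: 0.9
clock: 20.9
ee_pos: [0.568, 0.2032, 0.0207]
ee_rot: [0.754, 0.605, 0.199, -0.162]
contact_force: [-0.7, -3.0, 0.7]
opening: 0.0318
grasp_force: 1.7
```

```bash
for i in 1 ; do python3 -m pendant '[{"linear":[0.9,-0.3,0.6],"turn":0}]' | egrep 'ee_pos|contact|grasp'; python3 -m pendant '[{"linear":[0.9,-0.3,0.6],"turn":0}]' | egrep 'ee_pos|contact|grasp';python3 -m pendant '[{"linear":[0,0,0],"turn":0}]' | egrep 'ee_pos|contact|grasp';  done
```

```text
ee_pos: [0.5681, 0.2034, 0.0204]
contact_force: [-1.4, -6.1, 2.2]
grasp_force: 2.7
ee_pos: [0.5683, 0.2037, 0.0203]
contact_force: [-1.6, -8.4, 3.4]
grasp_force: 3.7
ee_pos: [0.5682, 0.2036, 0.0203]
contact_force: [-2.0, -6.1, 1.8]
grasp_force: 3.1
```

The force climbs and then stays at 6-8 N with no further travel, so the foot is against the rail. Backing straight off now.

```bash

python3 -m pendant '[{"linear":[-1.7,0.3,-1],"turn":0},{"linear":[-2.6,0.5,-1.5],"turn":0},{"linear":[-4,0.8,-2.3],"turn":0},{"linear":[-8,1.6,-4.6],"turn":0},{"linear":[-12,2.4,-7],"turn":0},{"linear":[-12,2.4,-7],"turn":0},{"linear":[-12,2.4,-7],"turn":0},{"linear":[-12,2.4,-7],"turn":0},{"linear":[-12,2.4,-7],"turn":0},{"linear":[0,0,-10],"turn":0},{"linear":[0,0,0],"turn":0}]';python3 loc.py p7;python3 - <<'E'
from h import *
i=[cv2.imread(f'pics/p7_{n}.png') for n in 'wst']
c=np.zeros((600,800,3),np.uint8);c[:350,:560]=cv2.resize(i[0],(560,350));c[350:,:400]=cv2.resize(i[1][100:265,200:464],(400,250));c[350:,400:]=cv2.resize(i[2][100:260,210:466],(400,250))
cv2.imwrite('pics/c10.png',c)
E
```

```text
clock: 22.3
ee_pos: [0.5635, 0.1103, 0.0312]
ee_rot: [0.754, 0.605, 0.2, -0.162]
contact_force: [-0.7, 0.2, -0.5]
opening: 0.0315
grasp_force: 0.0
near edge px 298.0 121 [0.5691 0.2072] sides (71, np.int64(250), np.int64(342)) [0.5438 0.2367] [0.603  0.2218]
tcp [0.5635 0.1103 0.0312]
```

View pics/c10.png

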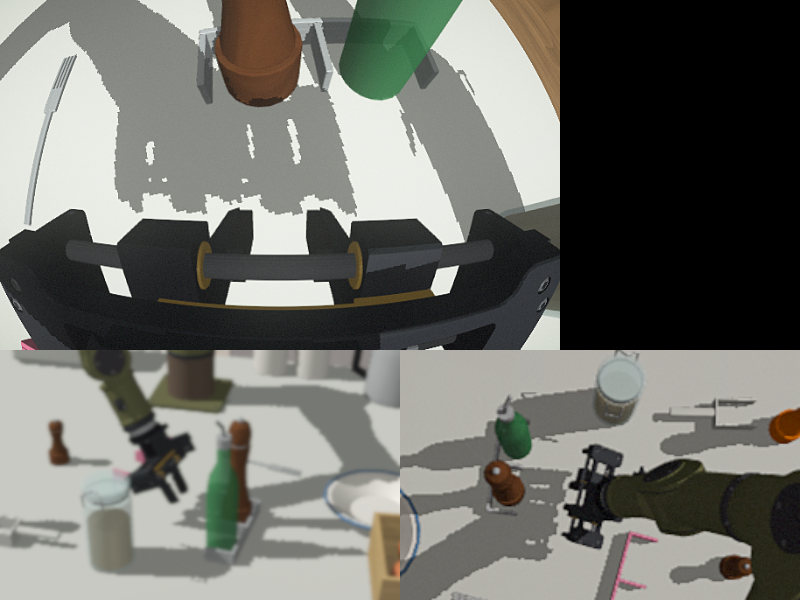

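The mill stands upright in the bay (foot near edge at y = 0.207, so its centre is about 0.238, against the rail). The bottle, jar, scoop and salt mill are untouched and the fingers are about 6 cm clear of the foot.

```bash
python3 -c "
from station import order;print(order.hand_in())"
```

```text
the job is handed in; nothing more can be done
None
```

The pepper mill was slid upright into the empty bay until the push force showed it against the back rail. The last pictures show nothing else moved, the fingers are clear, and the job is handed in at about 22 s; no verdict came back.

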